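# Find the tired spring on the spring tester

## Task

One of the three springs standing on the spring tester is tired. Press down on the spring caps one spring at a time with about 12 N, holding each load for a good second and never exceeding 20 N, until you find the spring whose cap sinks below its reference tab under that load. Then take that spring, which you have seen sink, off the tester and stand it upright on the grey fibre block, leaving the two good springs upright in their seats.

Things in the scene. Friction and masses are not known exactly. Their poses are not given: they have to be found in the camera images.
- tester: Fixed spring tester: grey plate 110 x 270 mm, top 18 mm above its underside (the origin, at the centre), on a dark foot 120 x 280 x 10 mm. Seats for three springs at y = +90, 0, -90 mm along its own y (37 mm wide, 5 mm deep, floor at z 13 mm). 44 mm from each seat to its +x stands an 8 mm post, 61 mm high in all, with a level steel tab 20 mm wide ending 26 mm from the seat's axis.
- tester_mark (a point): Reference mark: the top edge of the middle seat's tab at its free end, 57 mm above the tester's underside, 26 mm towards +x of the seat's axis. All three tabs are at this same height. Under a 12 N press a good spring's cap top stays about 3.5 mm above this height and the tired spring's cap top sinks about 4 mm below it.
- spring_a_top (a point): Centre of the top of spring a's cap (moves with the cap). Unloaded, it is 56 mm above the cartridge's underside, 69 mm above the tester's underside. The cap is a dark steel disc of 29 mm diameter, 5 mm thick, that goes straight down at most 21 mm against the spring (about 1.4 N per mm in a good spring, 0.75 N per mm in the tired one) and comes back when let go; at the end of the travel it stops hard.
- spring_b_top (a point): The same point of spring b, which looks the same. Which of the three is tired cannot be seen.
- spring_c_top (a point): The same point of spring c, which looks the same.
- spring_a_cup (a point): Spring a: a loose cartridge of about 0.13 kg, a steel cup of 34 mm diameter and 28 mm height from which the coil and the cap stand up to 56 mm in all. This point is the cup's centre, 14 mm above its underside, z along the axis. The cup stands 5 mm deep in a seat with 1.5 mm play all round, so 23 mm of it show above the plate to be gripped.
- spring_b_cup (a point): The same point of spring b.
- spring_c_cup (a point): The same point of spring c.
- block_top (a point): Centre of the top face of the grey fibre block, 100 x 140 x 19 mm (x, y, z), 1 kg, lying flat on the work surface: the place for the tired spring. z up.
There are look-alikes about, which are no part of the job. What is shaped like the part that bears spring_a_top but orange is not meant.

How it is judged:
By the outcome, as a careful person would: the job done as asked, in the order asked, and still so for the second after the job is handed in, with the robot touching nothing.
It also fails if it takes over 72 s, if anything falls off the work surface, if the arm or the gripper's body presses on something with over 40 N, if the wrist force passes 120 N, or if a joint passes its speed limit or range.

## Robot

A 7-joint arm with a two-finger parallel gripper is mounted at the origin on a cart in front of the work surface, level with it; the furniture and walls round the work are solid. World frame = base frame: x ahead of the robot, y to its left, z up, the work surface at z = 0. Lengths are in m, angles in degrees, forces in N, time in s.
With the tool pointing down it reaches from about 0.425 to 0.825 m from the base axis. Payload 3.6 kg.
Tool frame: the origin (TCP) lies midway between the tips of the shut fingers; the grasp point (between the pads) lies env.grip_depth behind it (env.grip_depth is the distance from the TCP to the grasp point, in m); z points along the fingers, y is the direction in which the jaws open and shut (so a half turn about z gives the same grasp; the last joint's range is limited). The gripper opens to 85 mm and grips with 20 to 120 N. Pads are 22 mm wide; open, the fingers measure 114 mm over their backs; the gripper's body (76 mm by 85 mm) begins 54 mm behind the grasp point. The pads swing forward as they close: fully open they stand 13 mm farther back than shut.
Start: joints at [64.887, 35.231, -0.722, 81.555, 0.464, 63.22, -2.315], TCP at [0.26, -0.596, 0.231] pointing down, gripper open.
Joint ranges: [-178.69, 178.69], [-17.37, 117.87], [-77.05, 75.6], [15.02, 138.74], [-78.02, 258.01], [0.78, 113.62], [-162.83, 162.83]. Speed limits (degrees/s): [159.86, 159.86, 180, 180, 180, 180, 180].

## Interface

Orientations are given as a 3x3 rotation matrix whose columns are the frame's x, y, z axes.
In Python, from rig import env gives the robot as it stands.
- The arm moves only by the shell command python3 -m creep 'ROWS' [FORCE]. ROWS is text: rows parted by semicolons, each of 7 numbers parted by spaces: the closure, from -1 (fully open) to 1 (shut), then the shift along the tool's x, y, z in m, then the turn, a rotation vector about the tool's x, y, z in degrees. In form: grip dx dy dz wx wy wz; .... A call has 1 to 10 rows; each row shifts and turns the pose as measured when the row begins, along the tool's axes as they then stand; what a row does not reach is not made up. A row lasts 1/10 s, in which the tool goes at most 50 mm and 8.59 degrees, less where a joint would pass 70% of its speed; a pose out of reach is approached as far as the arm can. A call with a gripper value outside its range is refused whole. The fingers move at their own pace and stop on an object; FORCE is the grip in N (left out, the last holds). Time passes only in rows, so rows that do not move let the fingers close. It gives the time, the measured TCP pose, the force and the opening at its end, in the units of the state.
- env.state(): the state, without advancing time (a new reading comes with each control period).
- env.read_camera(name): name is "scene" or "top" or "wrist"; returns the picture (420x560x3 uint8, red, green, blue); there is no depth.
- env.camera_info(name): a dict with "K" (3x3 intrinsics, pixels), "extrinsics" (4x4, takes a point from camera to world coordinates). Camera axes: x right, y up, looking along -z (the intrinsics and any distortion apply to the point x, -y, -z); pixel columns grow to the right and rows downward; lengths in m; the calibration is good to about 2 mm. A picture is of the moment at which its call begins: read the wrist's pose just before it. camera_info takes no time and is no camera call; for the wrist camera it gives the pose at the moment of the call.
- env.hand_in(): hands the job in, once; it reports no verdict.
Trained networks look in the newest picture that a camera, given by its name, has taken for a name from the list of things; names that differ only in an ending like _2 or _b are one class to them, and where a whole thing is asked for, a point or a joint stands for the part that bears it (a point fixed in the world has none). Each returns a list of dicts, best first, with "p" (0 to 1); they miss things now and then, are a little off and sometimes report something else, mostly with a low value. They report only what shows in the picture. A call takes as long as a camera call. They do not tell look-alikes from the thing itself.
- env.outline_of(camera, target): "pixels" (420x560 bool, what is visible of it) and "box" ([left, top, width, height] in pixels, round what is visible of it).
- env.pinpoint(camera, target): "position" ([row, column] in pixels: a listed point, or the origin of a listed thing).
The state is a dict: "time_s": time; "qpos": joint angles; "joint_velocities": joint speeds; "tau": joint torques, N m; "ee_pos": TCP position; "eef_rot": TCP orientation; "wrist_force": force on the tool from outside, world axes, zero at the start; "moment": the same for the moment, N m; "gripper_width": finger opening in m.
Only numpy, scipy, OpenCV 4.12 (cv2) and the standard library are available. Lean on these libraries where they do the work, as an engineer would, in place of code of your own. Each camera call takes 0.05 s, during which the arm holds its last target.

## Working session

There is one attempt and no reset: what is moved stays moved. The work goes in short steps, Python scripts to look and compute and a shell command to move; the robot and the scene stay as the last step left them, time stands still between calls to the robot, and variables do not carry over. Pictures are saved under pics/ and viewed, and the job is handed in when it is done.

```bash
ls; mkdir -p pics; python3 - <<'E'
from rig import env
import cv2
s=env.state(); print(s); print(env.grip_depth)
for n in ["scene","top","wrist"]:
    im=env.read_camera(n); cv2.imwrite(f"pics/{n}0.png",im[:,:,::-1])
    print(n,env.camera_info(n))
E
```

```text
pics
{'time_s': 0.0, 'qpos': array([64.88658076, 35.28948182, -0.72111271, 81.64302803,  0.46309143,
       63.21869846, -2.31440618]), 'joint_velocities': array([-0.08116447,  0.00880275, -0.11487411, -0.01917114, -0.00717825,
        0.03237346,  0.05247374]), 'tau': array([-2.97833549e-04, -4.69206548e+01,  2.58963648e-01, -1.71031398e+01,
        9.96008894e-03,  9.56340227e-03,  3.97118285e-06]), 'ee_pos': array([ 0.25986252, -0.59494842,  0.23012573]), 'eef_rot': array([[ 9.16381101e-01,  4.00305542e-01, -1.07280423e-03],
       [ 4.00306978e-01, -9.16378072e-01,  2.35639837e-03],
       [-3.98149469e-05, -2.58880995e-03, -9.99996648e-01]]), 'wrist_force': array([ 0.64428871, -0.60007403, -0.20224277]), 'moment': array([-0.00539331, -0.02063935, -0.03348489]), 'gripper_width': 0.08545785572074786}
0.0187
scene {'K': array([[439.1271615 ,   0.        , 280.82122984],
       [  0.        , 439.1271615 , 212.28766576],
       [  0.        ,   0.        ,   1.        ]]), 'extrinsics': array([[-0.70610405,  0.54388705, -0.45343572,  0.10093979],
       [-0.70806881, -0.53557247,  0
[... 396 characters left out ...]
[-0.99966501, -0.01661118, -0.01984772, -0.02866594],
       [-0.02096984,  0.07035328,  0.9973017 ,  1.08755324],
       [ 0.        ,  0.        ,  0.        ,  1.        ]])}
wrist {'K': array([[300.48250633,   0.        , 281.37171491],
       [  0.        , 300.48250633, 212.75902507],
       [  0.        ,   0.        ,   1.        ]]), 'extrinsics': array([[ 4.00912248e-01,  8.84410294e-01,  2.38930538e-01,
         3.21511168e-01],
       [-9.16116295e-01,  3.87193586e-01,  1.03981059e-01,
        -5.69902730e-01],
       [-5.50452947e-04, -2.60575439e-01,  9.65453333e-01,
         3.73130012e-01],
       [ 0.00000000e+00,  0.00000000e+00,  0.00000000e+00,
         1.00000000e+00]])}
```

View pics/scene0.png

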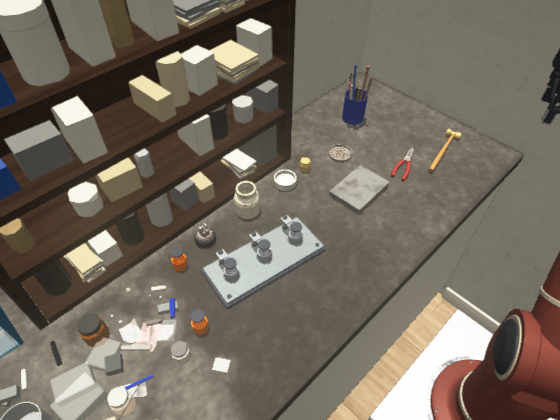

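View pics/top0.png

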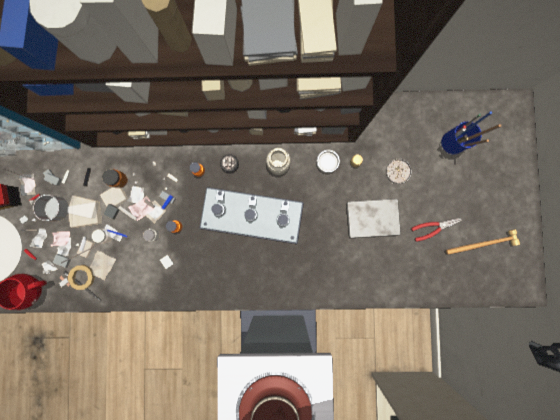

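```bash
cat > h.py <<'E'
import numpy as np
from rig import env
def ray(n,rc):
    c=env.camera_info(n);K=c["K"];T=c["extrinsics"]
    r,cl=rc
    d=np.array([(cl-K[0,2])/K[0,0],-(r-K[1,2])/K[1,1],-1.])
    return T[:3,3],T[:3,:3]@d
def onz(n,rc,z):
    o,d=ray(n,rc); return o+d*(z-o[2])/d[2]
def proj(n,p,c=None):
    c=c or env.camera_info(n);K=c["K"];T=c["extrinsics"]
    q=T[:3,:3].T@(np.asarray(p)-T[:3,3]); 
    return np.array([K[1,2]+K[1,1]*(-q[1])/-q[2],K[0,2]+K[0,0]*q[0]/-q[2]])
def tri(a,b):
    A=[];B=[]
    (o1,d1),(o2,d2)=a,b
    M=np.zeros((3,3));v=np.zeros(3)
    for o,d in (a,b):
        d=d/np.linalg.norm(d);P=np.eye(3)-np.outer(d,d);M+=P;v+=P@o
    return np.linalg.solve(M,v)
E
python3 - <<'E'
from h import *
np.set_printoptions(precision=4,suppress=True)
for n in ["top","scene"]:
    env.read_camera(n)
    for t in ["tester","tester_mark","spring_a_top","spring_a_cup","block_top"]:
        for r in env.pinpoint(n,t): print(n,t,round(r["p"],2),np.round(r["position"],1))
print(env.state()["time_s"])
E
```

```text
top tester 0.96 [216.3 253.3]
top tester_mark 0.89 [201.4 250. ]
top spring_a_top 0.55 [225.9 171.7]
top spring_a_top 0.54 [209.  213.4]
top spring_a_top 0.41 [166.4 196.5]
top spring_a_cup 0.7 [228.8 174.5]
top spring_a_cup 0.67 [168.9 195.1]
top block_top 0.56 [217.9 373. ]
scene tester 0.88 [259.7 263.9]
scene tester_mark 0.7 [239.1 255.9]
scene spring_a_top 0.58 [259.8 227.2]
scene spring_a_top 0.53 [310.8 199.2]
scene spring_a_top 0.52 [250.5 171. ]
scene spring_a_cup 0.71 [326.1 202.5]
scene spring_a_cup 0.62 [272.  229.7]
scene spring_a_cup 0.55 [258.9 181.2]
scene spring_a_cup 0.27 [257.5 263. ]
scene block_top 0.8 [186.  359.1]
0.75
```

```bash
python3 - <<'E'
from h import *
import cv2
np.set_printoptions(precision=4,suppress=True)
ims={n:env.read_camera(n) for n in ("top","scene")}
for nm,rc in dict(tester_t=("top",(216.3,253.3),.018),tester_s=("scene",(259.7,263.9),.018),tester_t0=("top",(216.3,253.3),.0),tester_s0=("scene",(259.7,263.9),.0),
 mark_t=("top",(201.4,250),.057),mark_s=("scene",(239.1,255.9),.057),
 bl_t=("top",(217.9,373),.019),bl_s=("scene",(186,359.1),.019),
 sA=("top",(209,213.4),.069),sAs=("scene",(259.8,227.2),.069),shelf=("top",(143,350),.0)).items():
    print(nm,onz(*rc))
cv2.imwrite("pics/topz.png",cv2.resize(ims["top"][150:260,160:320,::-1],(800,550),interpolation=cv2.INTER_CUBIC))
cv2.imwrite("pics/scz.png",cv2.resize(ims["scene"][200:310,190:340,::-1],(750,550),interpolation=cv2.INTER_CUBIC))
for n in ims:
  for t in ("tester","block_top"):
    env.read_camera(n)
    for o in env.outline_of(n,t)[:1]:
        m=o["pixels"].astype(np.uint8); c=max(cv2.findContours(m,0,2)[0],key=cv2.contourArea)
        b=cv2.boxPoints(cv2.minAreaRect(c)); print(n,t,o["p"],[tuple(np.round(x,1)) for x in b])
        for x in b: print(onz(n,(x[1],x[0]),.018))
E
```

```text
tester_t [0.5387 0.0519 0.018 ]
tester_s [0.535  0.0682 0.018 ]
tester_t0 [0.5396 0.0532 0.    ]
tester_s0 [0.5441 0.0601 0.    ]
mark_t [0.5772 0.0574 0.057 ]
mark_s [0.57   0.0594 0.057 ]
bl_t [ 0.5288 -0.2812  0.019 ]
bl_s [ 0.5273 -0.2782  0.019 ]
sA [0.5574 0.1547 0.069 ]
sAs [0.5658 0.1488 0.069 ]
shelf [ 0.7457 -0.2271  0.    ]
top tester 0.86 [(np.float32(199.0), np.float32(229.3)), (np.float32(205.8), np.float32(186.0)), (np.float32(303.6), np.float32(201.2)), (np.float32(296.9), np.float32(244.5))]
[0.5047 0.2046 0.018 ]
[0.6264 0.1853 0.018 ]
[ 0.5786 -0.0896  0.018 ]
[ 0.4582 -0.0685  0.018 ]
top block_top 0.87 [(np.float32(346.1), np.float32(202.1)), (np.float32(397.2), np.float32(198.2)), (np.float32(400.0), np.float32(233.8)), (np.float32(348.8), np.float32(237.8))]
[ 0.574  -0.2081  0.018 ]
[ 0.5826 -0.3504  0.018 ]
[ 0.4834 -0.3543  0.018 ]
[ 0.4747 -0.2128  0.018 ]
scene block_top 0.56 [(np.float32(328.5), np.float32(192.5)), (np.float32(363.0), np.float32(158.0)), (np.float32(389.0), np.float32(184.0)), (np.float32(354.5), np.float32(218.5))]
[ 0.5701 -0.202   0.018 ]
[ 0.5894 -0.3742  0.018 ]
[ 0.4756 -0.3429  0.018 ]
[ 0.4648 -0.1812  0.018 ]
```

View pics/topz.png

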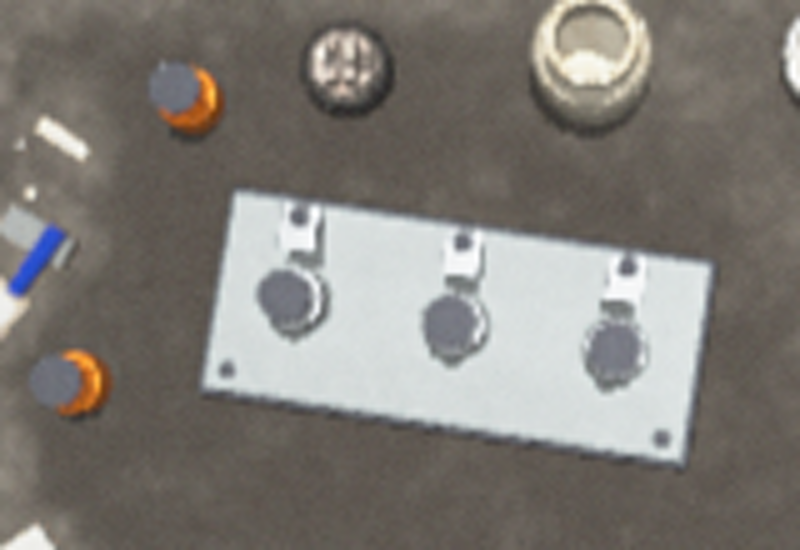

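View pics/scz.png

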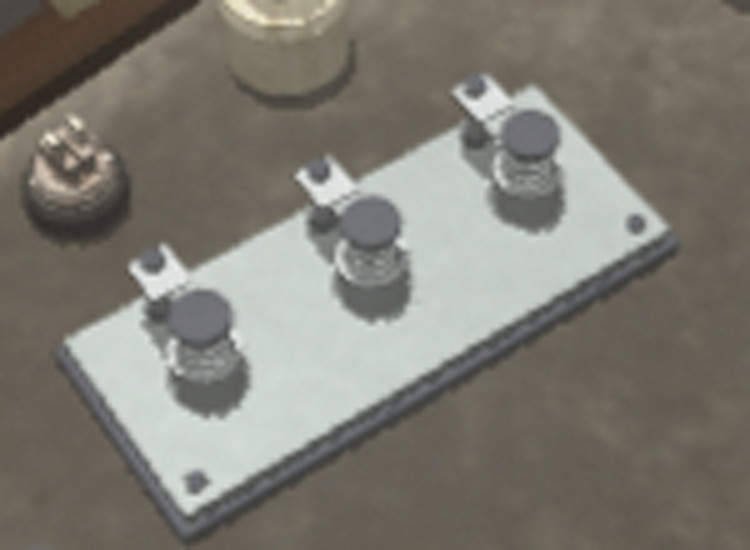

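```bash
python3 - <<'E'
from h import *
from scipy.optimize import least_squares
np.set_printoptions(precision=4,suppress=True)
loc=[[0,.09,.069],[0,0,.069],[0,-.09,.069],[.055,.135,.018],[.055,-.135,.018],[-.055,-.135,.018],[-.055,.135,.018]]
T=np.array([(285,294),(450,322),(613,350),(235,190),(713,262),(685,465),(203,390)])/5-.4+[160,150]
S=np.array([(199,316),(370,222),(530,135),(62,345),(535,85),(672,232),(190,520)])/5-.4+[190,200]
ct,cs=env.camera_info("top"),env.camera_info("scene")
def res(p,full=False):
    x,y,z,w=p[:4];R=np.array([[np.cos(w),-np.sin(w),0],[np.sin(w),np.cos(w),0],[0,0,1]])
    P=(R@np.array(loc).T).T+[x,y,z]
    r=[proj("top",q,ct)[::-1]-t for q,t in zip(P,T)]+[proj("scene",q,cs)[::-1]-t for q,t in zip(P,S)]
    return P if full else np.ravel(r)
for use in ("both",'top','scene'):
    sl=dict(both=slice(0,28),top=slice(0,14),scene=slice(14,28))[use]
    f=least_squares(lambda p:res(p)[sl],[.54,.055,0.01,0.17])
    print(use,f.x,np.degrees(f.x[3])); print(f.fun.reshape(-1,2).T)
    print(res(f.x,True)[:3])
E
```

```text
both [ 0.5429  0.0591 -0.0053 -0.1693] -9.702527311171956
[[-0.2658 -0.2786  0.2911  0.4002 -0.9293 -1.1886  0.3493  0.6339  0.387
   0.1141  0.8796 -0.184  -0.5255 -0.4103]
 [ 0.4363 -0.0713 -0.5507  0.9372  0.9415 -0.8867 -0.694   0.1459  0.0171
  -0.2706 -0.3651  0.384  -0.2903 -0.517 ]]
[[ 0.5581  0.1478  0.0637]
 [ 0.5429  0.0591  0.0637]
 [ 0.5277 -0.0297  0.0637]]
top [ 0.5421  0.0572  0.0099 -0.1699] -9.735286788478138
[[-0.5418 -0.0608  1.0084  0.0181  0.032  -0.3281 -0.1502]
 [ 0.317  -0.0949 -0.4776  0.5274  0.7902 -0.4811 -0.5593]]
[[ 0.5573  0.1459  0.0789]
 [ 0.5421  0.0572  0.0789]
 [ 0.5269 -0.0315  0.0789]]
scene [ 0.5397  0.0623  0.0008 -0.1681] -9.630884969408141
[[ 0.2803  0.2792  0.2157  0.3235 -0.1204 -0.2206 -0.7487]
 [ 0.3843  0.0686 -0.3825 -0.0673  0.2153 -0.2897  0.0481]]
[[ 0.5547  0.151   0.0698]
 [ 0.5397  0.0623  0.0698]
 [ 0.5246 -0.0264  0.0698]]
```

```bash
python3 -m creep '1 .036 -.0315 0 0 0 0;1 .036 -.0315 0 0 0 0;1 .036 -.0315 0 0 0 0;1 .036 -.0315 0 0 0 0;1 .036 -.0315 0 0 0 0;1 .036 -.0315 0 0 0 0;1 .036 -.0315 0 0 0 0;1 .036 -.0315 0 0 0 0;1 0 0 0 0 0 8.4;1 0 0 0 0 0 8.4' 30; python3 - <<'E'
from h import *
import cv2
np.set_printoptions(precision=4,suppress=True)
s=env.state(); print(s["ee_pos"],s["eef_rot"],s["wrist_force"])
im=env.read_camera("wrist"); cv2.imwrite("pics/w1.png",im[:,:,::-1])
print(env.camera_info("wrist")["extrinsics"])
E
```

```text
time_s: 2.25
ee_pos: [0.4304, -0.2387, 0.2299]
eef_rot: [[0.994, 0.107, 0.004], [0.107, -0.994, -0.005], [0.004, 0.005, -1.0]]
wrist_force: [-0.7, -0.3, -0.3]
gripper_width: -0.0001
[ 0.4304 -0.2387  0.2299] [[ 0.9943  0.107   0.0043]
 [ 0.107  -0.9943 -0.0048]
 [ 0.0038  0.0052 -1.    ]] [-0.7475 -0.3305 -0.3303]
[[ 0.105   0.9616  0.2537  0.497 ]
 [-0.9945  0.1002  0.032  -0.2311]
 [ 0.0053 -0.2557  0.9668  0.3729]
 [ 0.      0.      0.      1.    ]]
```

View pics/w1.png

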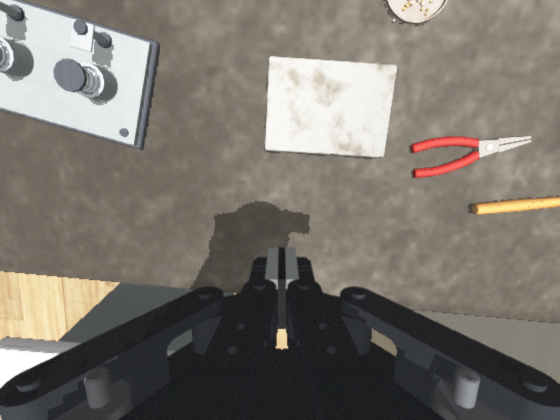

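```bash
python3 -m creep '1 .007 -.048 0 0 0 0;1 .007 -.048 0 0 0 0;1 .007 -.048 0 0 0 0;1 .007 -.048 0 0 0 0;1 .007 -.048 0 0 0 0;1 0 0 0 0 0 8;1 0 0 0 0 0 8;1 0 0 0 0 0 0'; python3 - <<'E'
from h import *
import cv2
np.set_printoptions(precision=4,suppress=True)
s=env.state(); print(s["ee_pos"],s["eef_rot"],s["wrist_force"])
im=env.read_camera("wrist"); cv2.imwrite("pics/w2.png",im[:,:,::-1])
cv2.imwrite("pics/w2z.png",cv2.resize(im[30:200,130:430,::-1],None,fx=2.6,fy=2.6,interpolation=cv2.INTER_CUBIC))
np.save("w2T.npy",env.camera_info("wrist")["extrinsics"])
for t in ["tester_mark","spring_a_top","spring_a_cup"]:
        for r in env.pinpoint("wrist",t): print(t,round(r["p"],2),np.round(r["position"],1),onz("wrist",r["position"],{"tester_mark":.057,"spring_a_top":.069,"spring_a_cup":.027}[t]))
E
```

```text
time_s: 3.1
ee_pos: [0.4439, 0.0098, 0.2301]
eef_rot: [[0.986, -0.168, 0.014], [-0.168, -0.986, -0.007], [0.015, 0.004, -1.0]]
wrist_force: [0.6, 0.1, -1.4]
gripper_width: 0.0001
[0.4439 0.0098 0.2301] [[ 0.9856 -0.1683  0.0139]
 [-0.1682 -0.9857 -0.0068]
 [ 0.0148  0.0043 -0.9999]] [ 0.5832  0.0642 -1.365 ]
tester_mark 0.76 [ 82.7 214.7] [0.569  0.0516 0.057 ]
tester_mark 0.34 [114.8 300.4] [ 0.5253 -0.0265  0.057 ]
spring_a_top 0.7 [177.8  23.9] [0.5118 0.2588 0.069 ]
spring_a_top 0.59 [109.7 122.2] [0.558  0.1418 0.069 ]
spring_a_top 0.47 [ 84.6 219.4] [0.5643 0.0451 0.069 ]
spring_a_cup 0.76 [112.  139.3] [0.5596 0.1437 0.027 ]
spring_a_cup 0.67 [168.8  51.7] [0.517  0.2596 0.027 ]
spring_a_cup 0.23 [ 73.1 527.1] [ 0.5276 -0.2751  0.027 ]
```

View pics/w2.png

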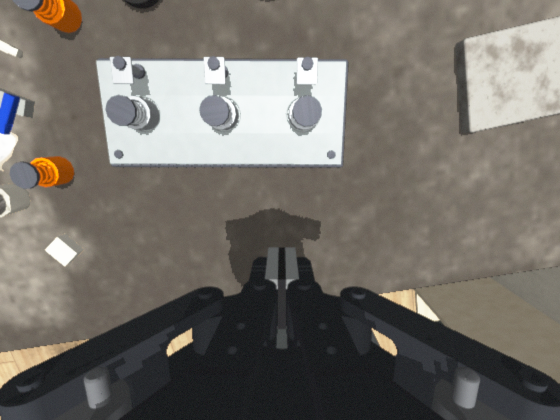

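View pics/w2z.png

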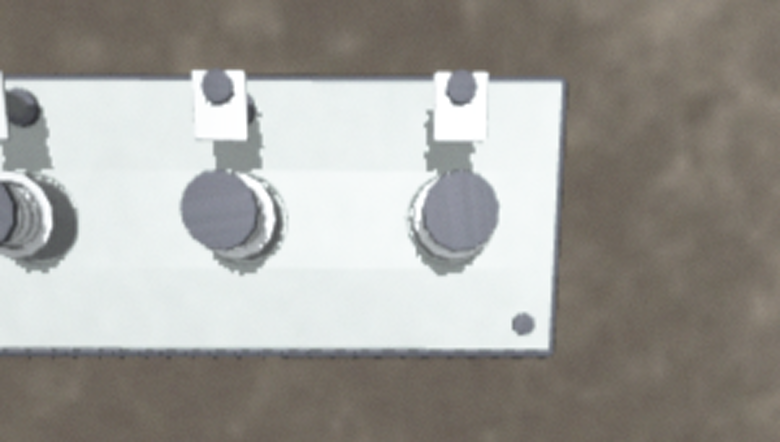

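```bash
python3 - <<'E'
from h import *
from scipy.optimize import least_squares
np.set_printoptions(precision=4,suppress=True)
loc=[[0,.09,.069],[0,0,.069],[0,-.09,.069],[.026,0,.057],[.055,-.135,.018],[-.055,-.135,.018],[.026,-.09,.057]]
W=np.array([(123,110),(214.6,110.4),(307.3,110.8),(214.6,83.5),(347.7,60.8),(341.5,165.4),(307.2,83.7)])
c=env.camera_info("wrist")
def res(p,full=False):
    x,y,z,w=p[:4];R=np.array([[np.cos(w),-np.sin(w),0],[np.sin(w),np.cos(w),0],[0,0,1]])
    P=(R@np.array(loc).T).T+[x,y,z]
    return P if full else np.ravel([proj("wrist",q,c)[::-1]-t for q,t in zip(P,W)])
f=least_squares(res,[.54,.055,0.0,-0.17]);print(f.x,np.degrees(f.x[3]),f.fun.reshape(-1,2).T);print(res(f.x,True)[:3])
f=least_squares(lambda q:res([q[0],q[1],0,q[2]]),[.54,.055,-0.17]);print(f.x,f.fun.reshape(-1,2).T);print(res([f.x[0],f.x[1],0,f.x[2]],True)[:3])
E
```

```text
[ 0.5425  0.0543 -0.0009 -0.1747] -10.006985312155843 [[-1.7637  0.2909  0.8572  1.4946 -1.2104 -0.3268  0.5048]
 [ 0.0422  0.0455  0.0471  0.0901  0.8499 -1.5986  0.3393]]
[[ 0.5581  0.1429  0.0681]
 [ 0.5425  0.0543  0.0681]
 [ 0.5269 -0.0343  0.0681]]
[ 0.5424  0.0543 -0.1745] [[-2.1754  0.1608  1.0083  1.3667 -0.9799 -0.1141  0.6483]
 [ 0.1027  0.0933  0.0823  0.0575  0.7428 -1.4438  0.2944]]
[[ 0.558   0.1429  0.069 ]
 [ 0.5424  0.0543  0.069 ]
 [ 0.5267 -0.0344  0.069 ]]
```

```bash
python3 -m creep '1 .022 .007 .025 .25 -.8 0;1 .022 .007 .03 0 0 0;1 .022 .007 .03 0 0 0;1 .022 .007 .03 0 0 0;1 0 0 0 0 0 0'; python3 - <<'E'
from h import *
import cv2
np.set_printoptions(precision=4,suppress=True)
s=env.state(); print(s["ee_pos"],s["eef_rot"],s["wrist_force"])
im=env.read_camera("wrist"); cv2.imwrite("pics/w3.png",im[:,:,::-1])
E
```

```text
time_s: 3.8
ee_pos: [0.5314, -0.0397, 0.1131]
eef_rot: [[0.986, -0.166, 0.007], [-0.166, -0.986, -0.0], [0.007, -0.001, -1.0]]
wrist_force: [-0.2, 0.3, 0.9]
gripper_width: 0.0
[ 0.5314 -0.0397  0.1131] [[ 0.9861 -0.166   0.0069]
 [-0.166  -0.9861 -0.0003]
 [ 0.0069 -0.0008 -1.    ]] [-0.1749  0.2696  0.8605]
```

View pics/w3.png

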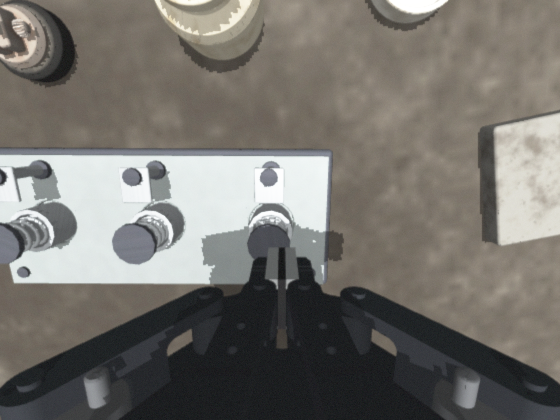

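```bash
python3 - <<'E'
from h import *
np.set_printoptions(precision=4,suppress=True)
for rc in [(242.5,134),(242,268.5),(201,269),(201,136)]: print(rc,onz("wrist",rc,.069 if rc[0]>230 else .057))
s=env.state();print(proj("wrist",s["ee_pos"]))
E
```

```text
(242.5, 134) [0.5432 0.0579 0.069 ]
(242, 268.5) [ 0.5287 -0.0307  0.069 ]
(201, 269) [ 0.5537 -0.035   0.057 ]
(201, 136) [0.5687 0.0548 0.057 ]
[266.378 279.696]
```

```bash
python3 -m creep '1 -.005 -.007 .02 0 0 0;1 0 0 .018 0 0 0;1 0 0 0 0 0 0;1 0 0 0 0 0 0'; python3 -m creep '1 0 0 .002 0 0 0;1 0 0 .002 0 0 0;1 0 0 .002 0 0 0;1 0 0 0 0 0 0'
```

```text
time_s: 4.25
ee_pos: [0.528, -0.0312, 0.0807]
eef_rot: [[0.986, -0.164, 0.014], [-0.164, -0.987, 0.001], [0.013, -0.004, -1.0]]
wrist_force: [0.6, 0.1, 0.9]
gripper_width: -0.0001
time_s: 4.65
ee_pos: [0.5298, -0.0312, 0.0786]
eef_rot: [[0.986, -0.163, 0.021], [-0.163, -0.987, 0.002], [0.02, -0.005, -1.0]]
wrist_force: [0.0, 0.6, -0.3]
gripper_width: 0.0
```

```bash
python3 -m creep '1 -.002 0 .006 .3 -1.5 0;1 0 0 .005 0 -.3 0;1 0 0 0 0 0 0'; python3 -m creep '1 0 0 .005 0 0 0;1 0 0 0 0 0 0'
```

```text
time_s: 4.95
ee_pos: [0.5285, -0.031, 0.0673]
eef_rot: [[0.987, -0.163, -0.01], [-0.163, -0.987, 0.012], [-0.012, -0.011, -1.0]]
wrist_force: [-0.4, -0.1, 2.1]
gripper_width: 0.0003
time_s: 5.15
ee_pos: [0.5288, -0.031, 0.0628]
eef_rot: [[0.987, -0.163, -0.01], [-0.163, -0.987, 0.013], [-0.012, -0.011, -1.0]]
wrist_force: [-1.7, 0.2, 8.6]
gripper_width: 0.0003
```

```bash
python3 -m creep '1 0 0 .003 0 0 0;1 0 0 0 0 0 0;1 0 0 0 0 0 0'
```

```text
time_s: 5.45
ee_pos: [0.5288, -0.0311, 0.0625]
eef_rot: [[0.986, -0.164, -0.01], [-0.163, -0.986, 0.013], [-0.012, -0.011, -1.0]]
wrist_force: [-2.5, -0.3, 9.6]
gripper_width: -0.0001
```

```bash
python3 -m creep '1 0 0 .004 0 0 0;1 0 0 .002 0 0 0;1 0 0 .002 0 0 0'
```

```text
time_s: 5.75
ee_pos: [0.5288, -0.031, 0.0585]
eef_rot: [[0.986, -0.164, -0.009], [-0.164, -0.986, 0.012], [-0.011, -0.011, -1.0]]
wrist_force: [-3.0, 0.0, 14.8]
gripper_width: 0.0002
```

```bash
python3 -m creep '1 0 0 .0 0 0 0;1 0 0 0 0 0 0;1 0 0 .0 0 0 0'
```

```text
time_s: 6.05
ee_pos: [0.5288, -0.031, 0.0624]
eef_rot: [[0.986, -0.164, -0.008], [-0.163, -0.986, 0.012], [-0.01, -0.011, -1.0]]
wrist_force: [-1.7, 0.2, 9.1]
gripper_width: 0.0004
```

```bash
python3 -m creep '1 0 0 .001 0 0 0;1 0 0 .001 0 0 0;1 0 0 .001 0 0 0;1 0 0 .001 0 0 0'
```

```text
time_s: 6.45
ee_pos: [0.5287, -0.031, 0.0623]
eef_rot: [[0.986, -0.164, -0.007], [-0.164, -0.986, 0.012], [-0.009, -0.011, -1.0]]
wrist_force: [-1.6, 0.2, 8.5]
gripper_width: -0.0002
```

```bash
python3 -m creep '1 0 0 .003 0 0 0;1 0 0 .0025 0 0 0;1 0 0 .0013 0 0 0;1 0 0 .0013 0 0 0;1 0 0 .0013 0 0 0'
```

```text
time_s: 6.95
ee_pos: [0.5287, -0.031, 0.0595]
eef_rot: [[0.986, -0.164, -0.005], [-0.164, -0.986, 0.012], [-0.007, -0.011, -1.0]]
wrist_force: [-2.5, -0.3, 13.4]
gripper_width: 0.0
```

```bash
python3 -m creep '1 0 0 .0012 0 0 0;1 0 0 .0012 0 0 0;1 0 0 .0012 0 0 0;1 0 0 .0012 0 0 0;1 0 0 .0012 0 0 0;1 0 0 .0012 0 0 0'
```

```text
time_s: 7.55
ee_pos: [0.5287, -0.031, 0.0605]
eef_rot: [[0.986, -0.164, -0.003], [-0.164, -0.986, 0.012], [-0.005, -0.012, -1.0]]
wrist_force: [-2.6, 0.5, 12.2]
gripper_width: 0.0001
```

```bash
python3 -m creep '1 0 0 .0013 0 0 0;1 0 0 .0013 0 0 0;1 0 0 .0012 0 0 0;1 0 0 .0013 0 0 0;1 0 0 .0012 0 0 0;1 0 0 .0013 0 0 0;1 0 0 .0012 0 0 0'; python3 - <<'E'
from h import *
import cv2
print(env.state()["wrist_force"],env.state()["ee_pos"])
cv2.imwrite("pics/w4.png",env.read_camera("wrist")[:,:,::-1])
E
```

```text
time_s: 8.25
ee_pos: [0.5286, -0.031, 0.0606]
eef_rot: [[0.986, -0.164, -0.001], [-0.164, -0.986, 0.012], [-0.003, -0.012, -1.0]]
wrist_force: [-2.2, -0.2, 11.8]
gripper_width: 0.0002
[-2.19726203 -0.23130912 11.78511212] [ 0.52862427 -0.03098859  0.06057532]
```

View pics/w4.png

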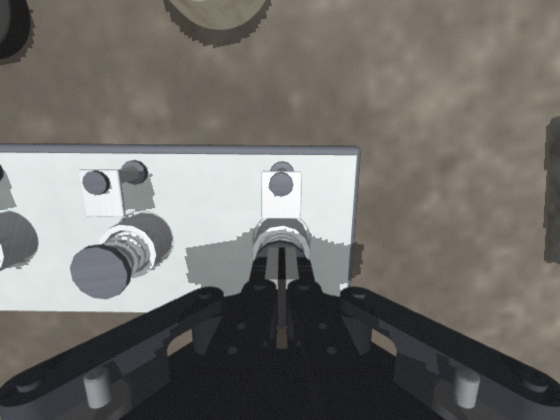

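```bash
python3 -m creep '1 0 0 -.02 0 0 0;1 0 0 -.01 .6 0 0;1 0 -.03 0 0 0 0;1 0 -.03 0 0 0 0;1 0 -.03 0 0 0 0;1 0 0 0 0 0 0'
```

```text
time_s: 8.9
ee_pos: [0.5444, 0.0579, 0.0929]
eef_rot: [[0.986, -0.169, 0.002], [-0.169, -0.985, 0.024], [-0.002, -0.024, -1.0]]
wrist_force: [0.2, 0.2, 0.9]
gripper_width: 0.0002
```

```bash
python3 -m creep '1 0 0 .01 -1.3 0 0;1 0 0 .01 0 0 0;1 0 0 .004 0 0 0;1 0 0 0 0 0 0'
```

```text
time_s: 9.3
ee_pos: [0.5437, 0.0562, 0.0665]
eef_rot: [[0.985, -0.17, -0.003], [-0.17, -0.985, 0.001], [-0.003, 0.0, -1.0]]
wrist_force: [-0.2, 1.0, 3.0]
gripper_width: -0.0003
```

```bash
python3 -m creep '1 0 0 .005 0 0 0;1 0 0 .001 0 0 0'
```

```text
time_s: 9.5
ee_pos: [0.5443, 0.0563, 0.0612]
eef_rot: [[0.985, -0.172, -0.002], [-0.172, -0.985, 0.003], [-0.002, -0.002, -1.0]]
wrist_force: [-1.2, 1.9, 6.0]
gripper_width: 0.0003
```

```bash
python3 -m creep '1 0 0 .004 0 0 0;1 0 0 .003 0 0 0;1 0 0 .002 0 0 0'
```

```text
time_s: 9.8
ee_pos: [0.544, 0.0568, 0.055]
eef_rot: [[0.985, -0.172, -0.002], [-0.172, -0.985, 0.005], [-0.003, -0.004, -1.0]]
wrist_force: [-2.2, 1.4, 10.6]
gripper_width: 0.0001
```

```bash
python3 -m creep '1 0 0 .0025 0 0 0;1 0 0 .0017 0 0 0;1 0 0 .0013 0 0 0;1 0 0 .0013 0 0 0'
```

```text
time_s: 10.2
ee_pos: [0.544, 0.0567, 0.054]
eef_rot: [[0.985, -0.173, 0.0], [-0.173, -0.985, 0.007], [-0.001, -0.007, -1.0]]
wrist_force: [-2.3, 0.9, 11.7]
gripper_width: 0.0002
```

```bash
python3 -m creep '1 0 0 .0014 0 0 0;1 0 0 .0014 0 0 0;1 0 0 .0013 0 0 0;1 0 0 .0013 0 0 0;1 0 0 .0013 0 0 0;1 0 0 .0013 0 0 0'; python3 -m creep '1 0 0 .0014 0 0 0;1 0 0 .0014 0 0 0;1 0 0 .0013 0 0 0;1 0 0 .0013 0 0 0;1 0 0 .0013 0 0 0;1 0 0 .0013 0 0 0'; python3 - <<'E'
from h import *
import cv2
print(env.state()["wrist_force"],env.state()["ee_pos"])
cv2.imwrite("pics/w5.png",env.read_camera("wrist")[:,:,::-1])
E
```

```text
time_s: 10.8
ee_pos: [0.544, 0.0567, 0.0551]
eef_rot: [[0.985, -0.174, 0.003], [-0.174, -0.985, 0.01], [0.002, -0.011, -1.0]]
wrist_force: [-2.6, 0.5, 10.4]
gripper_width: -0.0001
time_s: 11.4
ee_pos: [0.544, 0.0567, 0.0556]
eef_rot: [[0.984, -0.176, 0.006], [-0.176, -0.984, 0.013], [0.004, -0.014, -1.0]]
wrist_force: [-2.6, 0.9, 10.0]
gripper_width: 0.0001
[-2.56781279  0.86860318  9.97873669] [0.54398974 0.05673019 0.05562843]
```

View pics/w5.png

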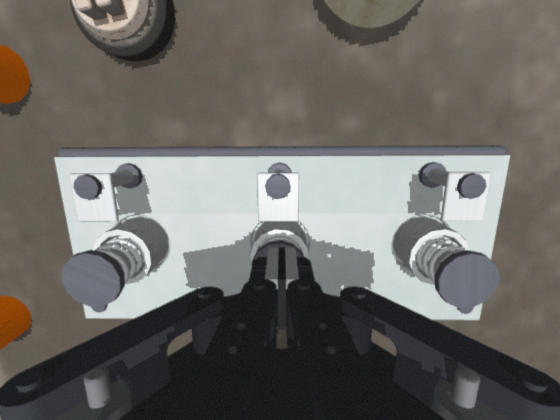

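```bash
python3 -m creep '1 0 0 .003 0 0 0;1 0 0 .0025 0 0 0;1 0 0 .0016 0 0 0;1 0 0 .0016 0 0 0'; python3 -m creep '1 0 0 .0016 0 0 0;1 0 0 .0016 0 0 0;1 0 0 .0016 0 0 0;1 0 0 .0016 0 0 0'; python3 -m creep '1 0 0 .0016 0 0 0;1 0 0 .0016 0 0 0;1 0 0 .0016 0 0 0;1 0 0 .0016 0 0 0'; python3 -m creep '1 0 0 .0016 0 0 0;1 0 0 .0016 0 0 0;1 0 0 .0016 0 0 0;1 0 0 .0016 0 0 0'
```

```text
time_s: 11.85
ee_pos: [0.544, 0.0567, 0.0531]
eef_rot: [[0.984, -0.177, 0.009], [-0.177, -0.984, 0.015], [0.006, -0.017, -1.0]]
wrist_force: [-3.5, 1.6, 12.5]
gripper_width: -0.0002
time_s: 12.25
ee_pos: [0.544, 0.0567, 0.0532]
eef_rot: [[0.984, -0.177, 0.011], [-0.178, -0.984, 0.018], [0.007, -0.019, -1.0]]
wrist_force: [-3.1, 2.3, 11.9]
gripper_width: -0.0
time_s: 12.65
ee_pos: [0.544, 0.0567, 0.0533]
eef_rot: [[0.984, -0.178, 0.013], [-0.179, -0.984, 0.02], [0.009, -0.022, -1.0]]
wrist_force: [-2.8, 1.2, 11.4]
gripper_width: -0.0002
time_s: 13.05
ee_pos: [0.544, 0.0567, 0.0534]
eef_rot: [[0.984, -0.179, 0.015], [-0.179, -0.984, 0.022], [0.011, -0.024, -1.0]]
wrist_force: [-3.0, 1.2, 11.3]
gripper_width: -0.0002
```

```bash
python3 -m creep '1 0 0 -.02 0 0 0;1 0 0 -.02 0 0 0;-1 0 0 -.01 -1.4 -.6 0;-1 0 0 0 0 0 0;-1 0 0 0 0 0 0;-1 0 0 0 0 0 0;-1 0 0 0 0 0 0'; python3 - <<'E'
from h import *
import cv2
print(env.state()["wrist_force"],env.state()["ee_pos"],env.state()["gripper_width"])
cv2.imwrite("pics/w6.png",env.read_camera("wrist")[:,:,::-1])
print(proj("wrist",[.544,.057,.069]))
E
```

```text
time_s: 13.75
ee_pos: [0.5427, 0.051, 0.1045]
eef_rot: [[0.983, -0.184, 0.0], [-0.184, -0.983, -0.003], [0.001, 0.003, -1.0]]
wrist_force: [-0.7, -0.0, 1.0]
gripper_width: 0.072
[-0.73784404 -0.00376185  0.96275079] [0.54270368 0.05096421 0.10450188] 0.07195027768142453
[241.82958714 269.86626668]
```

View pics/w6.png

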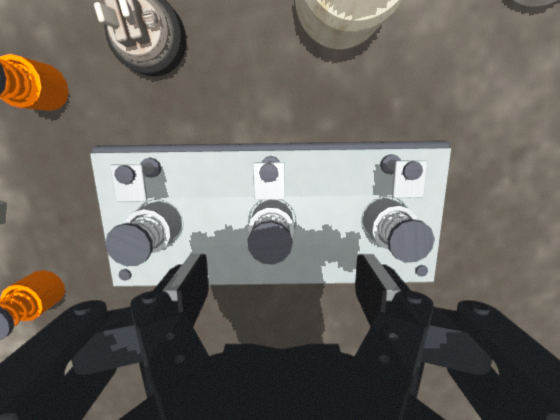

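```bash
python3 -m creep '-.7 0 -.006 .01 0 0 -.7;-.7 0 0 .02 0 0 0;-.7 0 0 .015 0 0 0;-.7 0 0 0 0 0 0' ; python3 - <<'E'
from h import *
import cv2
cv2.imwrite("pics/w7.png",env.read_camera("wrist")[:,:,::-1])
print(env.state()["gripper_width"],proj("wrist",[.544,.057,.069]))
E
```

```text
time_s: 14.2
ee_pos: [0.5431, 0.0581, 0.0552]
eef_rot: [[0.986, -0.17, -0.002], [-0.17, -0.986, -0.002], [-0.001, 0.003, -1.0]]
wrist_force: [-0.6, -0.7, -0.4]
gripper_width: 0.0726
0.072451978277795 [277.16141138 281.90948581]
```

View pics/w7.png

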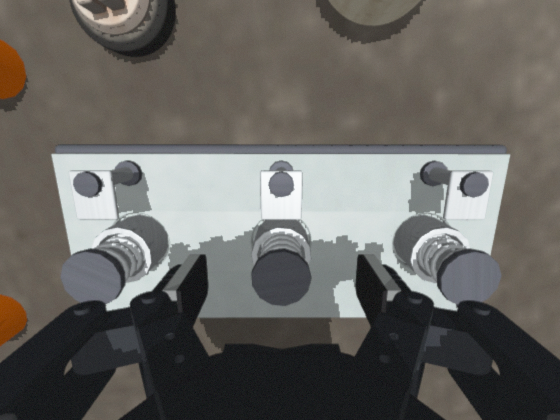

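```bash
python3 -m creep '-.7 0 0 .015 0 0 0;-.7 0 0 .012 0 0 0;-.7 0 0 .003 0 0 0;-.7 0 0 0 0 0 0' 40
```

```text
time_s: 14.65
ee_pos: [0.5452, 0.0591, 0.0259]
eef_rot: [[0.986, -0.168, 0.003], [-0.168, -0.986, -0.001], [0.003, 0.001, -1.0]]
wrist_force: [-0.5, 0.1, -0.2]
gripper_width: 0.0722
```

```bash
python3 -m creep '-.7 -.001 .001 .004 0 0 0;0 0 0 0 0 0 0;1 0 0 0 0 0 0;1 0 0 0 0 0 0;1 0 0 0 0 0 0' 40;python3 -m creep '1 0 0 0 0 0 0;1 0 0 0 0 0 0;1 0 0 0 0 0 0' ; python3 - <<'E'
from h import *
import cv2
cv2.imwrite("pics/w8.png",env.read_camera("wrist")[:,:,::-1])
E
```

```text
time_s: 15.15
ee_pos: [0.5453, 0.0582, 0.0236]
eef_rot: [[0.986, -0.169, 0.006], [-0.169, -0.986, -0.001], [0.006, -0.0, -1.0]]
wrist_force: [-0.2, 0.2, -0.5]
gripper_width: 0.0326
time_s: 15.45
ee_pos: [0.5449, 0.0582, 0.0234]
eef_rot: [[0.986, -0.169, 0.005], [-0.169, -0.986, -0.001], [0.005, -0.0, -1.0]]
wrist_force: [0.4, -0.5, -1.2]
gripper_width: 0.0325
```

View pics/w8.png

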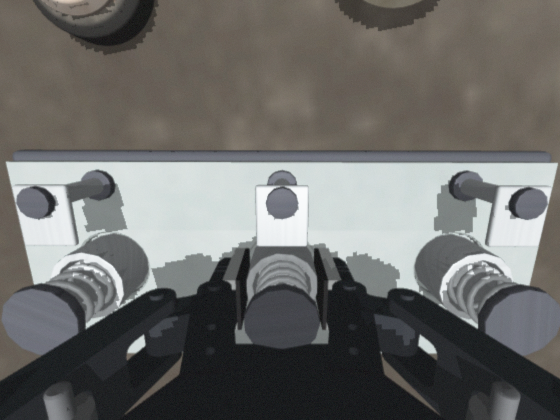

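```bash
python3 -m creep '1 0 0 -.008 0 0 0;1 0 0 -.015 0 0 0;1 0 0 -.025 0 0 0;1 0 0 -.025 0 0 0;1 0 0 -.025 0 0 0;1 0 0 -.01 0 0 0;1 0 0 0 0 0 0'; python3 - <<'E'
from h import *
import cv2
cv2.imwrite("pics/w9.png",env.read_camera("wrist")[:,:,::-1])
cv2.imwrite("pics/s9.png",env.read_camera("scene")[:,:,::-1])
E
```

```text
time_s: 16.2
ee_pos: [0.5433, 0.0582, 0.1366]
eef_rot: [[0.986, -0.169, 0.003], [-0.169, -0.986, -0.001], [0.003, 0.001, -1.0]]
wrist_force: [0.1, -0.1, -1.1]
gripper_width: 0.0327
```

View pics/w9.png

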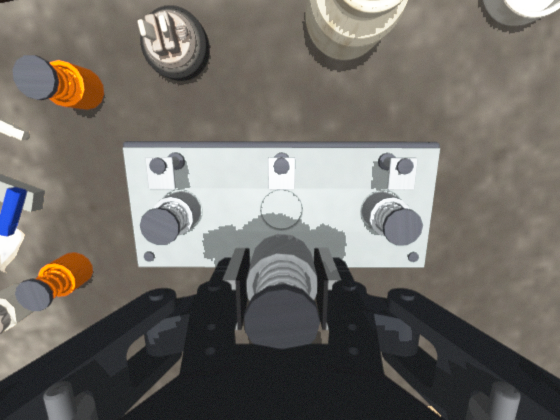

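View pics/s9.png

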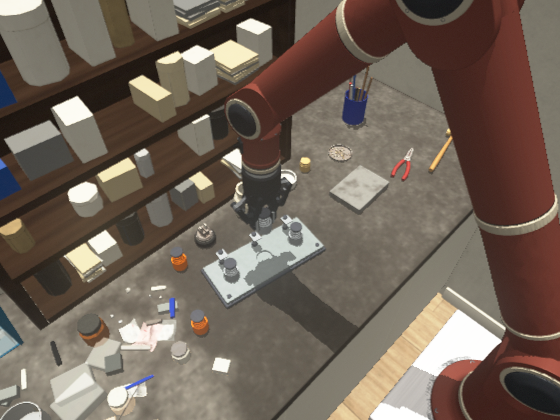

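```bash
python3 -m creep '1 .003 .02 0 0 0 0;1 .005 .04 0 0 0 0;1 .005 .04 0 0 0 0;1 .005 .04 0 0 0 0;1 .005 .04 0 0 0 0;1 .005 .04 0 0 0 0;1 .005 .04 0 0 0 0;1 .005 .04 0 0 0 0;1 .003 .02 0 0 0 0;1 0 0 0 0 0 0'; python3 - <<'E'
from h import *
import cv2
cv2.imwrite("pics/w10.png",env.read_camera("wrist")[:,:,::-1])
cv2.imwrite("pics/t10.png",env.read_camera("top")[:,:,::-1])
E
```

```text
time_s: 17.3
ee_pos: [0.521, -0.2717, 0.1162]
eef_rot: [[0.987, -0.161, -0.03], [-0.161, -0.987, 0.007], [-0.031, -0.002, -1.0]]
wrist_force: [0.5, 0.5, -0.7]
gripper_width: 0.0323
```

View pics/w10.png

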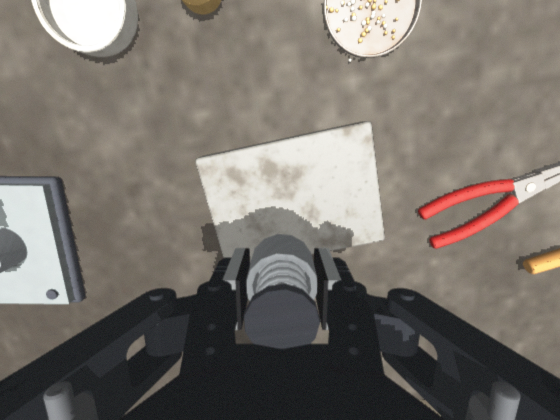

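```bash
python3 - <<'E'
from h import *
np.set_printoptions(precision=4,suppress=True)
a=[onz("wrist",rc,.019) for rc in [(158,197),(122,371),(240,384)]]
print(*a,(a[0]+a[2])/2)
s=env.state();R=s["eef_rot"]
d=np.array([.5285,-.281,0])-s["ee_pos"];d[2]=0
t=R.T@np.array([0,0,-1.]);print(R.T@d,np.degrees(np.cross([0,0,1],t)))
E
```

```text
[ 0.5756 -0.2089  0.019 ] [ 0.5815 -0.3456  0.019 ] [ 0.4837 -0.3498  0.019 ] [ 0.5297 -0.2793  0.019 ]
[ 0.0089  0.0128 -0.0004] [-0.3158  1.8264  0.    ]
```

```bash
python3 -m creep '1 .009 .011 0 -.3 1.8 0;1 0 0 .015 0 0 0;1 0 0 .02 0 0 0;1 0 0 .015 0 0 0;1 0 0 0 0 0 0'
```

```text
time_s: 17.9
ee_pos: [0.5341, -0.27, 0.064]
eef_rot: [[0.99, -0.14, 0.008], [-0.14, -0.99, 0.004], [0.007, -0.005, -1.0]]
wrist_force: [0.4, 0.7, -1.3]
gripper_width: 0.0326
```

```bash
python3 -m creep '1 -.003 .01 .005 -.3 -.4 0;1 0 0 .01 0 0 0;1 0 0 .009 0 0 0;1 0 0 0 0 0 0'
```

```text
time_s: 18.3
ee_pos: [0.5318, -0.2788, 0.0399]
eef_rot: [[0.991, -0.137, 0.004], [-0.137, -0.991, -0.001], [0.004, 0.001, -1.0]]
wrist_force: [-0.5, -0.8, -1.2]
gripper_width: 0.0327
```

```bash
python3 -m creep '1 0 0 .005 0 -.3 0;1 0 0 .003 0 0 0;1 0 0 0 0 0 0'; python3 -m creep '1 0 0 .002 0 0 0;1 0 0 0 0 0 0'
```

```text
time_s: 18.6
ee_pos: [0.5324, -0.2789, 0.0316]
eef_rot: [[0.991, -0.136, -0.001], [-0.136, -0.991, -0.001], [-0.0, 0.001, -1.0]]
wrist_force: [0.7, -0.1, -1.1]
gripper_width: 0.0324
time_s: 18.8
ee_pos: [0.5329, -0.2791, 0.0299]
eef_rot: [[0.991, -0.136, 0.001], [-0.136, -0.991, -0.001], [0.001, 0.001, -1.0]]
wrist_force: [0.0, 0.3, -2.2]
gripper_width: 0.0327
```

```bash
python3 -m creep '1 0 0 .002 0 0 0;1 0 0 .001 0 0 0'
```

```text
time_s: 19.0
ee_pos: [0.533, -0.2792, 0.0297]
eef_rot: [[0.991, -0.137, 0.001], [-0.137, -0.991, -0.001], [0.001, 0.001, -1.0]]
wrist_force: [-1.1, 0.4, 1.5]
gripper_width: 0.0324
```

```bash
python3 -m creep '0 0 0 .0005 0 0 0;-.3 0 0 0 0 0 0;-.6 0 0 0 0 0 0;-.7 0 0 0 0 0 0;-.7 0 0 0 0 0 0'; python3 - <<'E'
from h import *
import cv2
cv2.imwrite("pics/w11.png",env.read_camera("wrist")[:,:,::-1])
E
```

```text
time_s: 19.5
ee_pos: [0.5341, -0.2797, 0.0298]
eef_rot: [[0.991, -0.137, 0.004], [-0.137, -0.991, -0.003], [0.004, 0.002, -1.0]]
wrist_force: [0.1, 0.4, -0.3]
gripper_width: 0.0729
```

View pics/w11.png

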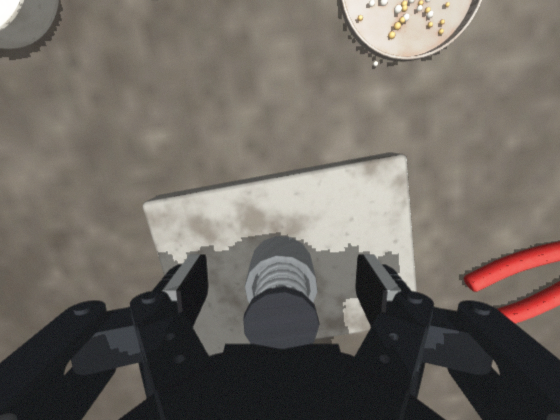

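Released, spring upright in the middle of the block (cap at about (281,318)). Withdraw straight up.

```bash
python3 -m creep '-.7 0 0 -.015 0 0 0;-.7 0 0 -.025 0 0 0;-.7 0 0 -.04 0 0 0;-.7 0 0 -.04 0 0 0;-.7 0 0 -.04 0 0 0;-.7 -.02 .04 0 0 0 0;-.7 -.02 .04 0 0 0 0;-.7 -.02 .04 0 0 0 0;-.7 0 0 0 0 0 0;-.7 0 0 0 0 0 0'; python3 - <<'E'
from h import *
import cv2
ims=[env.read_camera(n) for n in ("wrist","top","scene")]
for n,i in zip(("w12","t12","s12"),ims): cv2.imwrite(f"pics/{n}.png",i[:,:,::-1])
a=cv2.resize(ims[1][150:260,190:420,::-1],None,fx=3,fy=3);b=cv2.resize(ims[2][140:310,190:420,::-1],None,fx=3,fy=1.6*1)
cv2.imwrite("pics/c12.png",np.vstack([a,b]))
E
```

```text
time_s: 20.55
ee_pos: [0.4583, -0.3932, 0.2073]
eef_rot: [[0.991, -0.132, 0.014], [-0.131, -0.991, -0.009], [0.015, 0.007, -1.0]]
wrist_force: [-0.2, 1.0, 0.4]
gripper_width: 0.0721
```

View pics/w12.png

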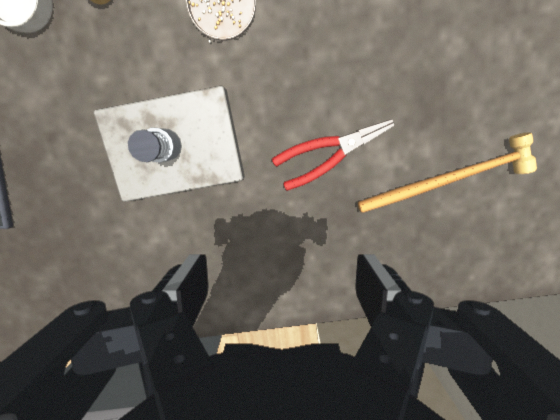

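View pics/c12.png

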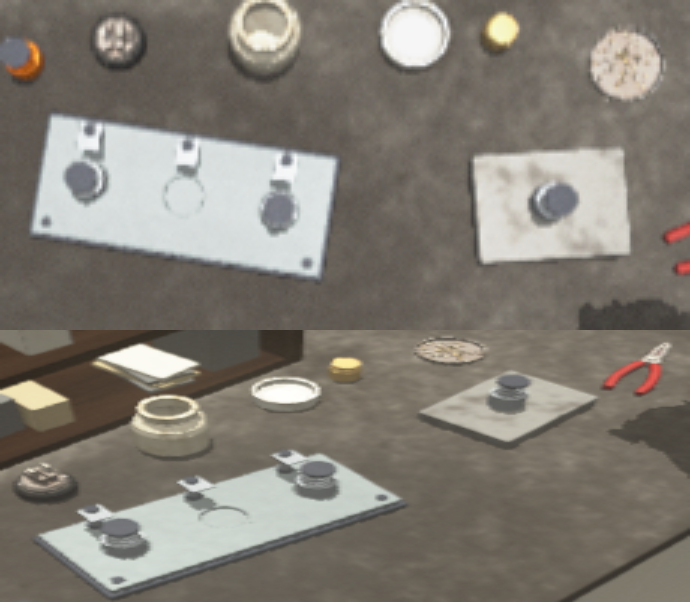

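The tired spring stands upright on the block. The other two are upright in their seats, the middle seat is empty, and the robot is clear of everything.

```bash
python3 - <<'E'
from rig import env
print(env.hand_in(), env.state()["time_s"])
E
```

```text
the job is handed in; nothing more can be done
the job is handed in; nothing more can be done
```

The middle spring was the tired one. It now stands upright on the grey fibre block, and I have handed the job in, about 21 s into the 72 s allowed.

- **Right-hand spring (-y):** good. I held it at about 12 N for more than a second. The fingertip stayed at z ≈ 60.5 mm, about 3.5 mm above the tab. The highest force I read was 14.8 N, for a moment.
- **Middle spring:** tired. I held it at 11.3–12.5 N for about 1.2 s. The tip sank to z ≈ 53.3 mm, about 3.7 mm below the tab, at roughly 0.77 N/mm. My first hold on it drifted down to about 10 N, so I repeated it.
- **Left-hand spring (+y):** not pressed, because the tired one had already been found.

I gripped the middle spring by its cup at 40 N, lifted it clear and set it near the middle of the block. I released it once the force showed contact.

The last pictures from the wrist, top and scene cameras show it upright on the block. The other two are upright in their seats, the middle seat is empty, and the gripper is clear of everything. The cap heights come from the measured tool position, because the fingers hid the pressed cap from the wrist camera. No final check failed or disagreed.

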